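# Hold a kept slide flush on the tilted reading stage

## Task

Present the slide in the dust-free keeper to the reader: first lift the clear dust cover off the slide keeper and set it mouth down, fully home, into the empty grey cover rest. Then take the slide carrier by its black grip, tilt it to match the reader's sloped stage and press it gently flat onto the stage with one long edge against the ledge and one end against the end stop, so that the sprung reading ring is pushed in flush. Finish while still gripping the carrier and pressing it there; the stage's tilt stays as it is clamped and the timer, petri dish and slide packet are left alone.

Things in the scene. Friction and masses are not known exactly. Their poses are not given: they have to be found in the camera images.
- dust_cover: Loose clear plastic box, open below, 62 x 114 x 48 mm outside (x, y, z), walls 3 mm, with a grey rim at its mouth and on top a grey bar grip 30 mm (x) by 12 mm (y), from z = 48 to 74 mm. About 0.1 kg. Origin: centre of its mouth; z up. It stands over the carrier on the keeper, with its long side along the keeper's.
- slide_carrier: Aluminium frame 34 x 84 x 5 mm (x, y, z) that holds a glass slide, its underside flat; on top in the middle a black finger grip 24 mm (x) by 12 mm (y), from z = 5 to 33 mm. About 60 g. Origin: centre of its flat underside; y along its length, z up out of the grip. At the start it lies in the keeper under the cover. Its two ends are alike.
- keeper: Fixed low grey base 88 x 140 mm, origin at the centre of its underside, y along its length. Carrier and cover stand on its floor at z = 8 mm; low ribs (top at 12 mm) round the carrier with 2 mm to spare and a rim (top at 12 mm) round the cover with 3 mm to spare. It and the cover rest may be on either side of the robot.
- cover_rest: Fixed grey plastic tray 86 x 138 mm with a felt lining, origin at the centre of its underside, y along its length. Its floor is at z = 5 mm, its inside 71 x 123 mm, the rim's top at 16 mm. The cover goes in mouth down, long side along y, either way round.
- reader: Fixed reader, foot 154 x 172 mm (x from -89 to +65 mm): two white cheeks carry a dark tilting stage plate on an axis along the reader's y, 85 mm above the worktop; cheeks reach up to 108 mm, the tilted plate to about 120 mm; a small console lies in front. Origin: centre of its underside under the axis; x points away from the robot, y to the left. It includes plate and ring.
- stage_seat (a point): Point on the dark stage face under the centre of a seated carrier. z: normal out of the face (leaning towards the robot by 0.18 to 0.42 rad from vertical, differently each time); x: up the slope; y: left, along the ledge. Aluminium ledge at the lower edge (contact face at x = -17 mm) and end stop at the left (contact face at y = +42 mm) stand 6 mm above the face.
- stage_top (a point): Middle of the upper edge of the stage face, which is 74 x 118 mm (in the axes of stage_seat x from -23 to +51 mm, y from -70 to +48 mm). The plate is clamped at its tilt and must not be turned.
- reading_ring (a joint): How far the steel reading ring (27 mm across, centred on stage_seat, standing 4 mm proud of the face) is pushed in, in m: 0 out, 0.004 flush with the face. Its spring pushes back with 1.4 N when out and 3.2 N when flush.
- timer: Loose bench timer 62 x 68 x 18 mm, bystander.
- petri_dish: Loose petri dish, 72 mm across, 15 mm high, bystander.
- slide_packet: Loose carton 30 x 78 x 28 mm, bystander.
Not all that is in view belongs to the job. What is shaped like the cover_rest but brown is not meant.

How it is judged:
On the way, in this order (a step that is already met when the one before it is completed fails the run):
1. the dust cover stands in the cover rest, let go (horizontal distance between dust_cover and cover_rest below 0.009 m and z of dust_cover in the frame of cover_rest below 0.008 m and angle between dust_cover's own z axis and vertical below 0.06 rad and contact force between the fingers and dust_cover below 0.1 N), for 0.2 s.
2. the slide carrier is gripped and lifted clear of the keeper (contact force between the fingers and slide_carrier above 1 N and contact force between keeper and slide_carrier below 0.05 N and height (world z) of slide_carrier above 0.04 m), for 0.1 s.
At the end, for the whole second after the job is handed in: The fingers grip the carrier and press it on the stage with 3 to 30 N, flush (within 0.045 rad, 1.5 mm), ring pushed in over 3 mm, long edge within 3 mm of the ledge, end within 4 mm of the end stop; the cover stands level on the cover rest's floor, within 9 mm of its centre (contact force between the fingers and slide_carrier above 2 N and contact force between slide_carrier and reader between 3 and 30 N and value of joint reading_ring above 0.003 m and angle between the z axis of slide_carrier and the z axis of stage_seat, either way round below 0.045 rad and angle between the y axis of slide_carrier and the y axis of stage_seat, either way round below 0.06 rad and z of slide_carrier in the frame of stage_seat between -0.003 and 0.0015 m and x of slide_carrier in the frame of stage_seat between -0.003 and 0.003 m and y of slide_carrier in the frame of stage_seat between -0.004 and 0.003 m and linear speed of slide_carrier below 0.02 m/s and horizontal distance between dust_cover and cover_rest below 0.009 m and z of dust_cover in the frame of cover_rest below 0.008 m and angle between dust_cover's own z axis and vertical below 0.06 rad); the arm keeps its last pose, push and grip.
It fails at once if a bystander is pushed about (over 20 mm) (distance of any of timer, petri_dish, slide_packet from where it was at the start of the episode above 0.02 m).
It fails at once if the clamped stage is turned (its upper edge over 5 mm) (distance of stage_top from where it was at the start of the episode above 0.005 m).
It fails at once if the carrier is pressed hard on the reader (over 45 N) (contact force between slide_carrier and reader above 45 N).
It also fails if it takes over 67 s, if anything falls off the work surface, if the arm or the gripper's body presses on something with over 40 N, if the wrist force passes 120 N, or if a joint passes its speed limit or range.

## Robot

A 7-joint arm with a two-finger parallel gripper is mounted at the origin on a cart in front of the work surface, level with it; the furniture and walls round the work are solid. World frame = base frame: x ahead of the robot, y to its left, z up, the work surface at z = 0. Lengths are in m, angles in rad, forces in N, time in s.
With the tool pointing down it reaches from about 0.425 to 0.875 m from the base axis. Payload 4.7 kg.
Tool frame: the origin (TCP) lies at the very end of the fingers, on their centre line; the grasp point (between the pads) lies 19 mm behind it; z points along the fingers, y is the line along which they close (so a half turn about z gives the same grasp; the last joint's range is limited). The gripper opens to 85 mm and grips with 20 to 120 N. Pads are 22 mm wide; open, the fingers measure 114 mm over their backs; the gripper's body (76 mm by 85 mm) begins 54 mm behind the grasp point. The pads swing forward as they close: fully open they stand 13 mm farther back than shut.
Start: joints at [-1.214, 0.321, -0.07, 1.45, 0.023, 1.371, -0.057], TCP at [0.219, 0.612, 0.231] pointing down, gripper open.
Joint ranges: [-2.86, 2.86], [-0.3, 2.09], [-1.38, 1.24], [0.06, 2.45], [-1.56, 4.7], [0.09, 2.05], [-2.69, 2.69]. Speed limits (rad/s): [2.57, 2.57, 3.14, 3.14, 3.14, 3.14, 3.14].

## Interface

Orientations are given as a 3x3 rotation matrix whose columns are the frame's x, y, z axes.
In Python, from rig import env gives the robot as it stands.
- The arm moves only by the tool step_arm, never from a script. Its argument "steps" is a list of rows, each a list of 7 numbers: the shift along the tool's x, y, z in cm, then the turn, a rotation vector about the tool's x, y, z in rad, then the opening, from -1 (shut) to 1 (fully open). A call has 1 to 8 rows; each row shifts and turns the commanded pose from where the row before left it, along the tool's axes as they then stand; what a row does not reach is not made up. A row lasts 1/8 s, in which the tool goes at most 62.5 mm and 10.7 degrees, less where a joint would pass 70% of its speed; a pose out of reach is approached as far as the arm can. A call with a gripper value outside its range is refused whole. The fingers move at their own pace and stop on an object; "squeeze" is the grip in N (left out, the last holds). Time passes only in rows, so rows that do not move let the fingers close. It gives the time, the measured TCP pose, the force, the opening and the grip force at its end, in the units of the state.
- env.sense(): the state, without advancing time (a new reading comes with each control period).
- env.read_camera(name): name is "scene" or "side" or "wrist"; returns a dict with "color" (384x512x3 uint8, blue, green, red), "z_map" (384x512 float32, m along the optical axis (not along the pixel's ray), 0 where there is no reading), "camera_matrix" (3x3 intrinsics, pixels), "world_to_cam" (4x4, takes a point from world to camera coordinates); the wrist camera has in their place "tool_from_camera" (4x4, takes a point from camera to tool coordinates, whose origin is the TCP and whose axes are the flange's). Camera axes: x right, y down, z forward; pixel columns grow to the right and rows downward; lengths in m; the calibration is good to about 2 mm. A picture is of the moment at which its call begins: read the wrist's pose just before it.
- env.job_done(): hands the job in; it is judged then, once.
The state is a dict: "clock": time; "joint_pos": joint angles; "joint_vel": joint speeds; "effort": joint torques, N m; "tool_pos": TCP position; "tcp_rot": TCP orientation; "ft_force": force on the tool from outside, world axes, zero at the start; "moment": the same for the moment, N m; "width": finger opening in m; "grip_force": force on a finger pad.
Only numpy, scipy, OpenCV 4.12 (cv2) and the standard library are available. Lean on these libraries where they do the work, as an engineer would, in place of code of your own. Each camera call takes 0.05 s, during which the arm holds its last target. There are 200 camera calls.

## Working session

There is one attempt and no reset: what is moved stays moved. The work goes in short steps, Python scripts to look and compute and a tool call to move; the robot and the scene stay as the last step left them, time stands still between calls to the robot, and variables do not carry over. Pictures are saved under pics/ and viewed, at most 10 in all, crops included, and the job is handed in when it is done.

Besides the shell and the picture viewer there is one more tool, called after ">>>" in YAML: its name, and indented under it one key for each argument. step_arm: Moves the arm, as the interface text tells. Its arguments: {"type":"object","properties":{"steps":{"type":"array","items":{"type":"array","items":{"type":"number"}}},"squeeze":{"type":"number"}},"required":["steps"]}

```bash
mkdir -p pics
cat > h.py <<'E'
import numpy as np, cv2
from rig import env
def cloud(c, T=None):
    z=c["z_map"].astype(float); K=c["camera_matrix"]; v,u=np.indices(z.shape)
    P=np.stack([(u-K[0,2])/K[0,0]*z,(v-K[1,2])/K[1,1]*z,z],-1)
    if T is None: T=np.linalg.inv(c["world_to_cam"])
    W=P@T[:3,:3].T+T[:3,3]; W[z==0]=np.nan
    return W
def wrist():
    s=env.sense(); c=env.read_camera("wrist")
    T=np.eye(4);T[:3,:3]=s["tcp_rot"];T[:3,3]=s["tool_pos"]
    return c,T@np.array(c["tool_from_camera"])
E
python3 - <<'E'
from h import *
s=env.sense(); print({k:np.round(v,3).tolist() for k,v in s.items()})
for n in ("scene","side"):
    c=env.read_camera(n); cv2.imwrite(f"pics/{n}0.png",c["color"]); np.savez(f"{n}0.npz",**c)
c,T=wrist(); cv2.imwrite("pics/wrist0.png",c["color"]); print(np.round(c["tool_from_camera"],3))
a=[cv2.imread(f"pics/{n}0.png") for n in ("scene","side")]
cv2.imwrite("pics/both.png",cv2.resize(np.vstack(a),(448,600) if 0 else (400,600)))
E
```

```text
{'clock': 0.0, 'joint_pos': [-1.214, 0.322, -0.07, 1.452, 0.023, 1.371, -0.057], 'joint_vel': [0.003, -0.0, -0.001, 0.002, 0.001, 0.0, -0.0], 'effort': [-0.001, -49.36, -0.382, -31.432, 0.013, 0.012, 0.0], 'tool_pos': [0.218, 0.612, 0.23], 'tcp_rot': [[-0.942, 0.336, -0.001], [0.336, 0.942, -0.002], [-0.0, -0.002, -1.0]], 'ft_force': [0.64, 0.538, -0.797], 'moment': [-0.02, 0.01, 0.025], 'grip_force': 0.0, 'width': 0.086}
[[-0.001 -0.953 -0.304  0.078]
 [ 1.    -0.    -0.001 -0.   ]
 [ 0.001 -0.304  0.953 -0.142]
 [ 0.     0.     0.     1.   ]]
```

View pics/scene0.png

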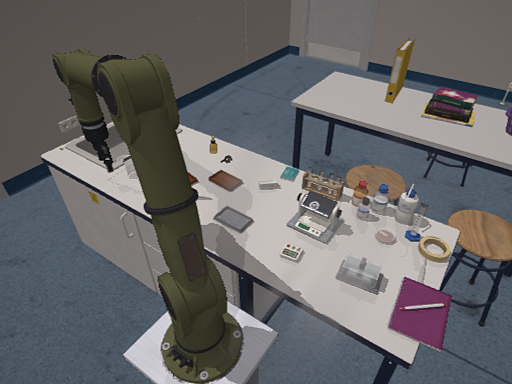

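View pics/side0.png

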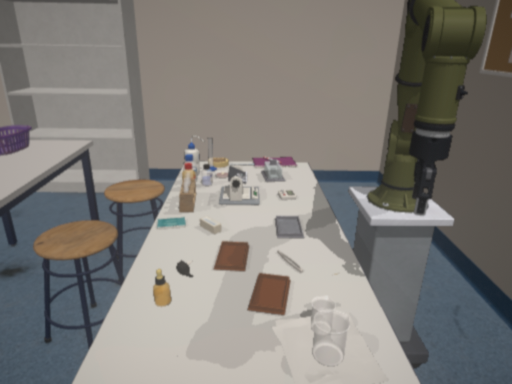

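The scene view shows the keeper with its cover at (360,274), the reader at (318,212), the grey rest at (233,217), the timer at (291,253) and the dish at (385,237). Two brown decoy trays are also in view. Next I get rough positions from depth.

Run:
```python
from h import *
c=dict(np.load("scene0.npz")); W=cloud(c)
for n,(u,v) in dict(coverL=(340,282),coverR=(383,285),covertop=(365,262),kc=(360,274),rest=(233,217),restL=(214,217),restR=(253,219),restT=(231,207),restB=(238,230),reader=(318,212),rtop=(320,200),rfoot=(318,238),timer=(291,253),dish=(385,237),packet=(269,185),beaker=(350,215),rack=(322,180)).items():
    print(n,np.round(np.nanmedian(W[v-1:v+2,u-1:u+2].reshape(-1,3),0),3))
i=c["color"][150:310,190:410]; cv2.imwrite("pics/crop0.png",cv2.resize(i,(792,576),interpolation=cv2.INTER_CUBIC))
```

```text
coverL [ 0.416 -0.231 -0.   ]
coverR [ 0.485 -0.353 -0.002]
covertop [ 0.471 -0.28   0.077]
kc [ 0.441 -0.281  0.047]
rest [0.459 0.247 0.003]
restL [0.416 0.307 0.004]
restR [0.495 0.178 0.001]
restT [0.506 0.291 0.001]
restB [0.411 0.187 0.006]
reader [ 0.59  -0.049  0.086]
rtop [ 0.639 -0.03   0.101]
rfoot [ 0.545 -0.081  0.007]
timer [ 0.418 -0.041  0.014]
dish [ 0.684 -0.285  0.013]
packet [0.698 0.238 0.017]
beaker [ 0.738 -0.124 -0.002]
rack [0.807 0.042 0.06 ]
```

View pics/crop0.png

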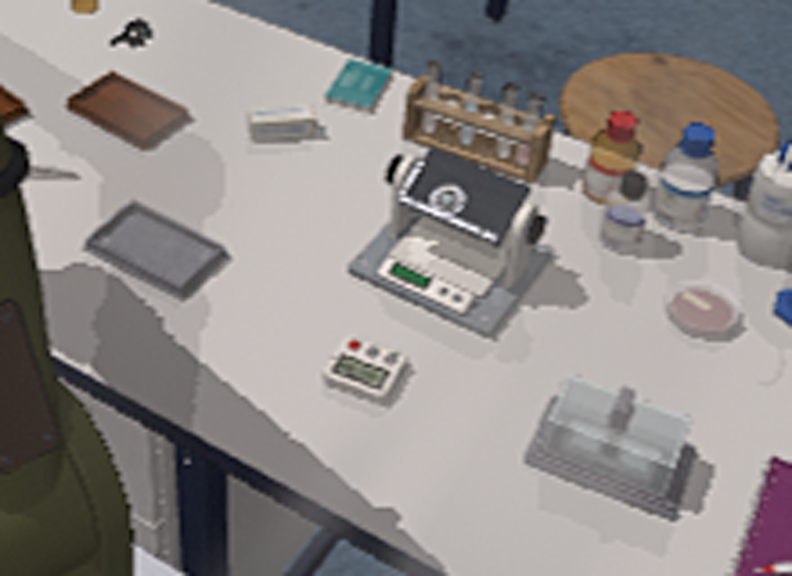

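The close-up confirms the grey rest at crop (155,250), the reader and ring at (448,198), the keeper at (610,450), the packet at (283,125) and the dish at (703,312). I move the wrist camera over the rest first.

>>> step_arm:
  steps:
    - [-4.3, -3.4, -0.3, 0, 0, 0, 1]
    - [-4.3, -3.4, -0.3, 0, 0, 0, 1]
    - [-4.3, -3.4, -0.3, 0, 0, 0, 1]
    - [-4.3, -3.4, -0.3, 0, 0, 0, 1]
    - [-4.3, -3.4, -0.3, 0, 0, 0, 1]
    - [-4.3, -3.4, -0.3, 0, 0, 0, 1]
    - [-4.3, -3.4, -0.3, 0, 0, 0, 1]
    - [-4.3, -3.4, -0.3, 0, 0, 0, 1]

```text
clock: 1.15
tool_pos: [0.4517, 0.2387, 0.2554]
tcp_rot: [[-0.942, 0.336, 0.0], [0.336, 0.942, 0.0], [0.0, 0.0, -1.0]]
ft_force: [0.8, 0.5, 0.4]
width: 0.0855
grip_force: 0.0
```

>>> step_arm:
  steps:
    - [0, 0, 0, 0, 0, -0.115, 1]
    - [0, 0, 0, 0, 0, -0.115, 1]
    - [0, 0, 0, 0, 0, -0.113, 1]
    - [0, 0, 0, 0, 0, 0, 1]

```text
clock: 1.65
tool_pos: [0.4509, 0.2403, 0.2551]
tcp_rot: [[-1.0, 0.001, -0.0], [0.001, 1.0, -0.0], [0.0, -0.0, -1.0]]
ft_force: [0.1, 0.3, 0.3]
width: 0.085
grip_force: 0.0
```

Run:
```python
from h import *
c,T=wrist(); cv2.imwrite("pics/w1.png",c["color"]); np.savez("w1.npz",T=T,**c)
W=cloud(c,T); print(c["camera_matrix"])
for p in [(0,0),(511,0),(0,383),(511,383),(256,192)]: print(p,np.round(W[p[1],p[0]],3))
```

```text
[[333.70875927   0.         254.27597361]
 [  0.         333.70875927 188.28208872]
 [  0.           0.           1.        ]]
(0, 0) [ 0.29  -0.028  0.002]
(511, 0) [ 0.291  0.513 -0.001]
(0, 383) [0.44  0.181 0.337]
(511, 383) [0.44  0.3   0.337]
(256, 192) [0.504 0.242 0.001]
```

View pics/w1.png

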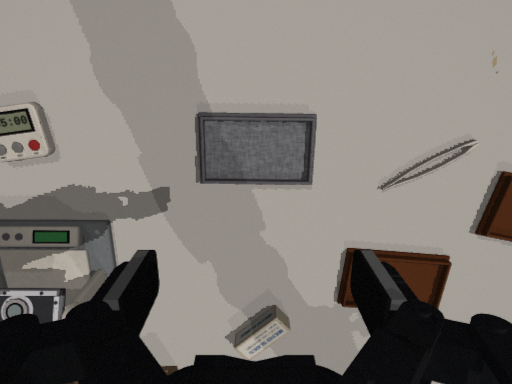

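The wrist view shows the grey rest from (199,113) to (315,185), with its long side along world y. The packet is at (263,333), the timer at (20,130) and the reader at lower left. I look at the reader next, then the keeper.

>>> step_arm:
  steps:
    - [-2.2, -4.8, -0.3, 0, 0, 0, 1]
    - [-2.2, -4.8, -0.3, 0, 0, 0, 1]
    - [-2.2, -4.8, -0.3, 0, 0, 0, 1]
    - [-2.2, -4.8, -0.3, 0, 0, 0, 1]
    - [-2.2, -4.8, -0.3, 0, 0, 0, 1]
    - [-2.2, -4.8, -0.3, 0, 0, 0, 1]
    - [0, 0, 0, 0, 0, 0, 1]

```text
clock: 2.58
tool_pos: [0.5837, -0.0534, 0.2735]
tcp_rot: [[-1.0, 0.01, 0.001], [0.01, 1.0, -0.003], [-0.001, -0.003, -1.0]]
ft_force: [0.1, -0.4, -0.3]
width: 0.0854
grip_force: 0.0
```

Run:
```python
from h import *
c,T=wrist(); cv2.imwrite("pics/w2.png",c["color"]); np.savez("w2.npz",T=T,**c)
```

>>> step_arm:
  steps:
    - [2.4, -4.8, -0.6, 0, 0, 0, 1]
    - [2.4, -4.8, -0.6, 0, 0, 0, 1]
    - [2.4, -4.8, -0.6, 0, 0, 0, 1]
    - [2.4, -4.8, -0.6, 0, 0, 0, 1]
    - [2.4, -4.8, -0.6, 0, 0, 0, 1]
    - [0, 0, 0, 0, 0, 0, 1]

```text
clock: 3.38
tool_pos: [0.4608, -0.291, 0.3043]
tcp_rot: [[-1.0, 0.008, 0.001], [0.008, 1.0, -0.001], [-0.001, -0.001, -1.0]]
ft_force: [0.3, 0.1, -0.3]
width: 0.0854
grip_force: 0.0
```

Run:
```python
from h import *
c,T=wrist(); cv2.imwrite("pics/w3.png",c["color"]); np.savez("w3.npz",T=T,**c)
print(np.round(T[:3,3],3))
a=cv2.imread("pics/w2.png"); cv2.imwrite("pics/w23.png",cv2.resize(np.vstack([a[:300],c["color"][:300]]),None,fx=1,fy=1))
```

```text
[ 0.383 -0.29   0.446]
```

View pics/w23.png

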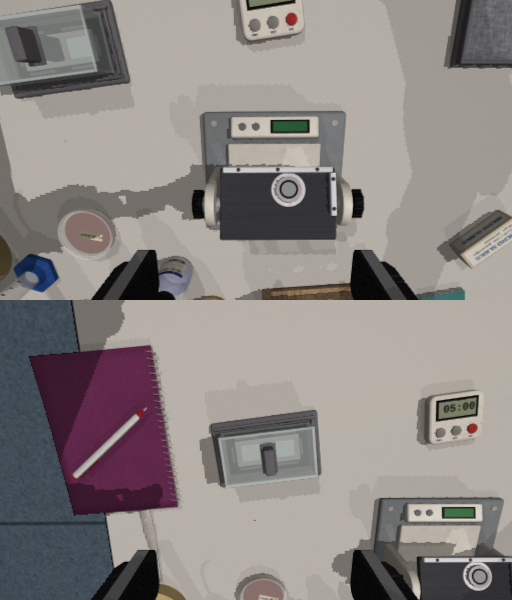

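In the upper image (w2), the stage face spans (220,168) to (336,240), the ring is at (288,189) and the end stop is at (333,195). In the lower image (w3), the keeper is at (266,148) and turned by about 0.1 rad, with the bar grip at (270,160). I measure all of these by masks.

```bash
cat >> h.py <<'E'
def ray(c,T,uv,z):
    "cast pixels (n,2) onto the world plane z"
    uv=np.atleast_2d(uv).astype(float); K=c["camera_matrix"]
    d=np.c_[(uv[:,0]-K[0,2])/K[0,0],(uv[:,1]-K[1,2])/K[1,1],np.ones(len(uv))]@T[:3,:3].T
    return T[:3,3]+d*((z-T[2,3])/d[:,2:])
def blob(m):
    cs,_=cv2.findContours(m.astype(np.uint8),cv2.RETR_EXTERNAL,cv2.CHAIN_APPROX_NONE)
    return max(cs,key=cv2.contourArea)[:,0,:]
def rect(P):
    (a,b),(w,h),t=cv2.minAreaRect((P[:,:2]*1000).astype(np.float32))
    t=np.radians(t)
    if w<h: w,h,t=h,w,t+np.pi/2
    t=(t+np.pi)%np.pi  # direction of long side from world x
    return np.round([a,b,w,h],1),round(float(t),4)
E
python3 - <<'E'
from h import *
def load(n):
    c=dict(np.load(n)); return c,c["T"]
c,T=load("w1.npz"); g=c["color"].max(2); m=np.zeros_like(g); m[95:200,185:330]=g[95:200,185:330]<115
print("rest",rect(ray(c,T,blob(m),.016)), [round(x,3) for x in np.nanmedian(cloud(c,T)[140:160,240:270].reshape(-1,3),0)])
c,T=load("w3.npz"); W=cloud(c,T); g=c["color"].max(2)
m=np.zeros_like(g); m[100:200,200:335]=g[100:200,200:335]<115
print("keeper all",rect(ray(c,T,blob(m),.012)))
b=np.zeros_like(g); b[125:190,245:295]=g[125:190,245:295]<110
k=blob(b); print("bar px",k.min(0),k.max(0),"z",np.round(np.nanpercentile(W[...,2][b>0],[5,25,50,75,90,97]),3))
top=(W[...,2]>.075)&(W[...,2]<.1); t=np.zeros_like(g); t[100:200,200:335]=top[100:200,200:335]
k=blob(t);print("bartop depth",rect(ray(c,T,k,.082)),k.min(0),k.max(0))
cv2.imwrite("pics/w3c.png",cv2.resize(c["color"][100:200,200:335],None,fx=5.5,fy=5.5,interpolation=cv2.INTER_CUBIC))
c,T=load("w2.npz"); W=cloud(c,T)
P=W[172:236,226:322]; d=np.hypot(*(np.indices(P.shape[:2])[::-1]-np.array([62,17])[:,None,None])); P=P[d>22]; P=P[~np.isnan(P[:,0])]
for _ in range(3):
    q=P.mean(0); n=np.linalg.svd(P-q,full_matrices=False)[2][2]; n*=np.sign(n[2]); r=(P-q)@n; P=P[abs(r)<max(.002,2*r.std())]
print("stage n",np.round(n,4),"q",np.round(q,4),"tilt",np.arccos(n[2]),r.std(),len(P))
E
```

```text
rest (array([447.5, 240. , 138.7,  84. ]), 1.5562) [np.float64(0.449), np.float64(0.241), np.float64(0.005)]
keeper all (array([ 468. , -276.5,  139. ,   85.9]), 1.6939)
bar px [260 143] [277 175] z [0.008 0.032 0.057 0.081 0.082 0.082]
bartop depth (array([ 468.9, -274.8,   30.6,   11.8]), 0.1147) [263 149] [275 175]
stage n [-0.3988  0.0022  0.917 ] q [ 0.6288 -0.0394  0.0977] tilt 0.41018389942260336 0.0007241587412077715 4567
```

View pics/w3c.png

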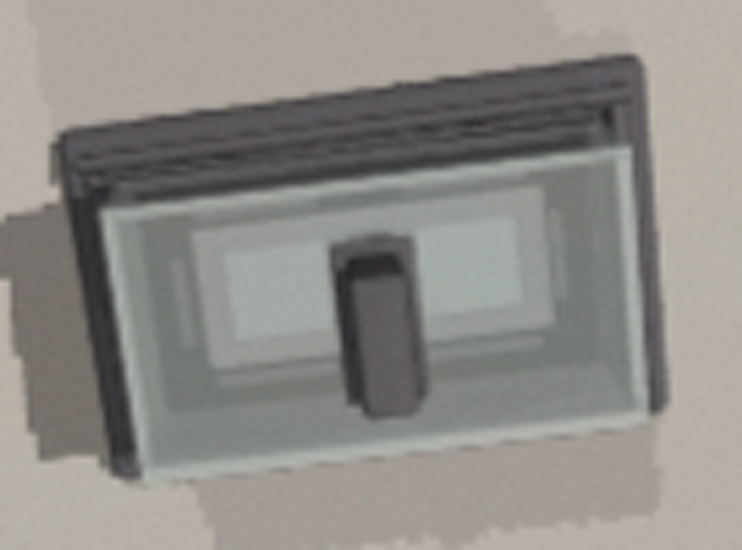

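The bar top is at (469,-275) mm with yaw about 0.117, the rest centre is at (447.5,240) with yaw -0.015, and the stage tilt is 0.41. I go and grip the cover bar.

>>> step_arm:
  steps:
    - [-0.8, 1.6, 0, 0, 0, -0.123, 1]
    - [0, 0, 5, 0, 0, 0, 1]
    - [0, 0, 5, 0, 0, 0, 1]
    - [0, 0, 5, 0, 0, 0, 1]
    - [0, 0, 4, 0, 0, 0, 1]
    - [0, 0, 2, 0, 0, 0, 1]
    - [0, 0, 0, 0, 0, 0, 1]

```text
clock: 4.3
tool_pos: [0.471, -0.2681, 0.0913]
tcp_rot: [[-0.992, -0.126, -0.004], [-0.126, 0.992, 0.002], [0.004, 0.003, -1.0]]
ft_force: [-0.8, -0.0, -0.1]
width: 0.0857
grip_force: 0.0
```

Run:
```python
from h import *
s=env.sense(); print(np.round(s["tool_pos"],4),np.round(np.arctan2(s["tcp_rot"][1][1],s["tcp_rot"][0][1]),4),np.round(s["joint_pos"],3))
c,T=wrist(); W=cloud(c,T); g=c["color"].max(2)
# bar top: height band near tool
m=(abs(W[...,2]-.082)<.006)&(np.hypot(W[...,0]-.469,W[...,1]+.275)<.03)
print(rect(ray(c,T,blob(m),.082)), np.round(np.nanmedian(W[m],0),4))
```

```text
[ 0.471  -0.2681  0.0913] 1.6974 [-0.141  0.247  0.689  1.902 -0.18   1.059  2.32 ]
(array([ 468.2, -275. ,   31. ,   11.8]), 0.105) [ 0.4679 -0.2749  0.0814]
```

>>> step_arm:
  steps:
    - [0.4, -0.7, 0, 0, 0, 0.012, 1]
    - [0, 0, 1.6, 0, 0, 0, 1]
    - [0, 0, 1.5, 0, 0, 0, 1]
    - [0, 0, 0, 0, 0, 0, 1]

```text
clock: 4.85
tool_pos: [0.4668, -0.2783, 0.0605]
tcp_rot: [[-0.994, -0.111, -0.003], [-0.111, 0.994, 0.001], [0.003, 0.002, -1.0]]
ft_force: [-0.5, -1.2, -0.0]
width: 0.0854
grip_force: 0.0
```

>>> step_arm:
  squeeze: 40
  steps:
    - [0, 0, 0, 0, 0, 0, -1]
    - [0, 0, 0, 0, 0, 0, -1]
    - [0, 0, 0, 0, 0, 0, -1]
    - [0, 0, 0, 0, 0, 0, -1]
    - [0, 0, 0, 0, 0, 0, -1]
    - [0, 0, 0, 0, 0, 0, -1]

```text
clock: 5.6
tool_pos: [0.4683, -0.2785, 0.0624]
tcp_rot: [[-0.994, -0.112, 0.0], [-0.112, 0.994, 0.001], [-0.0, 0.001, -1.0]]
ft_force: [-0.6, 2.4, 2.8]
width: 0.0109
grip_force: 42.3
```

>>> step_arm:
  steps:
    - [0, 0, -1.5, 0, 0, 0, -1]
    - [0, 0, -3, 0, 0, 0, -1]
    - [0, 0, -4, 0, 0, 0, -1]
    - [0, 0, -4, 0, 0, 0, -1]
    - [0, 0, -2.5, 0, 0, 0, -1]
    - [-0.1, 1.5, 0, 0, 0, 0, -1]
    - [-0.25, 3.5, 0, 0, 0, 0, -1]
    - [-0.37, 5, 0, 0, 0, 0, -1]

```text
clock: 6.6
tool_pos: [0.4639, -0.1799, 0.2133]
tcp_rot: [[-0.994, -0.107, 0.002], [-0.107, 0.994, -0.001], [-0.002, -0.002, -1.0]]
ft_force: [0.5, 1.3, -0.9]
width: 0.0108
grip_force: 41.9
```

>>> step_arm:
  steps:
    - [-0.37, 5, 0, 0, 0, 0, -1]
    - [-0.37, 5, 0, 0, 0, 0, -1]
    - [-0.37, 5, 0, 0, 0, 0, -1]
    - [-0.37, 5, 0, 0, 0, 0, -1]
    - [-0.37, 5, 0, 0, 0, 0, -1]
    - [-0.37, 5, 0, 0, 0, 0, -1]
    - [-0.37, 5, 0, 0, 0, 0, -1]
    - [-0.37, 5, 0, 0, 0, 0.127, -1]

```text
clock: 7.6
tool_pos: [0.4496, 0.2229, 0.2135]
tcp_rot: [[-1.0, 0.02, 0.002], [0.02, 1.0, 0.0], [-0.002, 0.0, -1.0]]
ft_force: [0.6, 0.8, -0.8]
width: 0.0107
grip_force: 41.9
```

>>> step_arm:
  steps:
    - [0, 0, 0, 0, 0, 0, -1]
    - [0, 0, 0, 0, 0, 0, -1]

```text
clock: 7.85
tool_pos: [0.4497, 0.221, 0.2128]
tcp_rot: [[-1.0, 0.016, 0.001], [0.016, 1.0, -0.001], [-0.001, -0.001, -1.0]]
ft_force: [0.6, 0.1, -0.7]
width: 0.0114
grip_force: 41.9
```

Run:
```python
from h import *
s=env.sense(); print(np.round(s["tool_pos"],4),np.round(np.arctan2(s["tcp_rot"][1][1],s["tcp_rot"][0][1]),4),np.round(s["joint_pos"],3),np.round(s["tcp_rot"],3).tolist())
c,T=wrist(); cv2.imwrite("pics/w4.png",c["color"])
```

```text
[0.4497 0.221  0.2128] 1.5548 [-6.880e-01  1.100e-02  1.790e-01  1.846e+00 -1.000e-03  1.285e+00
  1.046e+00] [[-1.0, 0.016, 0.001], [0.016, 1.0, -0.001], [-0.001, -0.001, -1.0]]
```

View pics/w4.png

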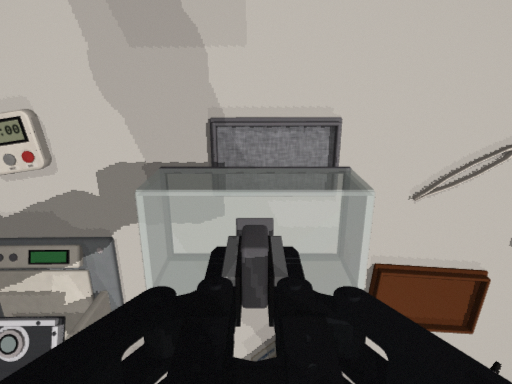

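The cover is held level. Its rim's near edge runs (163,168) to (350,168), and the rest behind it spans (210,118) to (340,165). I check the cover's offset in the tool.

Run:
```python
from h import *
c,T=wrist(); s=env.sense(); p=s["tool_pos"]
z0=p[2]-.0544
for uv,z in [((163,168),z0),((350,168),z0),((140,191),z0+.048),((372,191),z0+.048)]:
    print(np.round((ray(c,T,[uv],z)[0]-p)*1000,1))
g=c["color"].max(2); print("rest edges", ray(c,T,[(210,118),(341,118)],.016).round(4).tolist())
W=cloud(c,T); r=W[183:200,150:362]; print(np.nanpercentile(r[...,2],[10,50,90]))
```

```text
[-29.1 -55.  -54.4]
[-27.1  58.5 -54.4]
[-30.2 -53.1  -6.4]
[-28.2  55.7  -6.4]
rest edges [[0.4056, 0.1767, 0.016], [0.408, 0.3076, 0.016]]
[0.19460593 0.20503951 0.20671506]
```

>>> step_arm:
  steps:
    - [0.3, 1.9, 0, 0, 0, 0, -1]
    - [0, 0, 4, 0, 0, 0, -1]
    - [0, 0, 4, 0, 0, 0, -1]
    - [0, 0, 3, 0, 0, 0, -1]
    - [0, 0, 1.8, 0, 0, 0, -1]
    - [0, 0, 0, 0, 0, 0, -1]
    - [0, 0, 0, 0, 0, 0, -1]

```text
clock: 8.82
tool_pos: [0.447, 0.2418, 0.0853]
tcp_rot: [[-1.0, 0.016, 0.001], [0.016, 1.0, 0.001], [-0.001, 0.001, -1.0]]
ft_force: [0.3, -0.1, -0.8]
width: 0.011
grip_force: 41.9
```

Run:
```python
from h import *
s=env.sense(); print(np.round(s["tool_pos"],4))
c,T=wrist(); cv2.imwrite("pics/w5.png",cv2.resize(c["color"],(720,540),interpolation=cv2.INTER_CUBIC))
```

```text
[0.447  0.2418 0.0853]
```

View pics/w5.png

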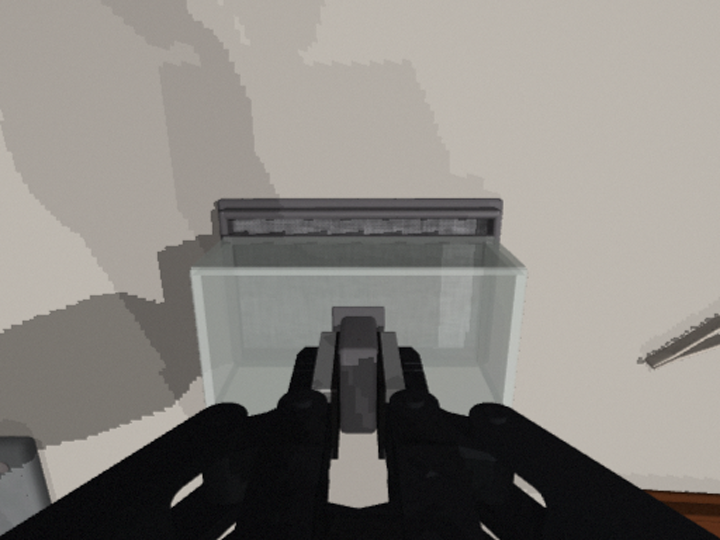

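The cover is centred in y over the rest: mouth edge (218..500,237) against rim (215..502,200). I check x numerically.

Run:
```python
from h import *
c,T=wrist(); s=1.40625
f=lambda u,v,z: ray(c,T,[((u+.5)/s-.5,(v+.5)/s-.5)],z)[0].round(4)
print("rim near outer",f(216,199,.016),f(502,199,.016))
print("inner near",f(230,219,.016),f(494,219,.016))
print("mouth near",f(219,237,.0309),f(500,237,.0309))
print("top near",f(193,268,.0789),f(525,268,.0789))
```

```text
rim near outer [0.4045 0.1781 0.016 ] [0.4066 0.3077 0.016 ]
inner near [0.4138 0.1835 0.016 ] [0.4158 0.3048 0.016 ]
mouth near [0.4185 0.1821 0.0309] [0.4205 0.3036 0.0309]
top near [0.4169 0.1871 0.0789] [0.4188 0.2979 0.0789]
```

Cover and rest agree within 1 mm. I lower it and check the force.

>>> step_arm:
  steps:
    - [0, 0, 1.0, 0, 0, 0, -1]
    - [0, 0, 0.9, 0, 0, 0, -1]
    - [0, 0, 0.5, 0, 0, 0, -1]
    - [0, 0, 0.3, 0, 0, 0, -1]
    - [0, 0, 0, 0, 0, 0, -1]

```text
clock: 9.55
tool_pos: [0.446, 0.2408, 0.0591]
tcp_rot: [[-1.0, 0.016, -0.002], [0.016, 1.0, -0.0], [0.002, -0.001, -1.0]]
ft_force: [-6.5, -3.8, 15.6]
width: 0.0115
grip_force: 44.2
```

>>> step_arm:
  steps:
    - [0, 0, -0.1, 0, 0, 0, 0]
    - [0, 0, 0, 0, 0, 0, 0]
    - [0, 0, 0, 0, 0, 0, 0.3]
    - [0, 0, -1, 0, 0, 0, 0.3]
    - [0, 0, -4, 0, 0, 0, 0.3]
    - [0, 0, -5, 0, 0, 0, 0.3]
    - [0, 0, -5, 0, 0, 0, 0.3]
    - [0, 0, 0, 0, 0, 0, 1]

```text
clock: 10.55
tool_pos: [0.449, 0.2425, 0.2136]
tcp_rot: [[-1.0, 0.016, 0.008], [0.016, 1.0, 0.006], [-0.008, 0.006, -1.0]]
ft_force: [0.4, -0.0, -0.9]
width: 0.0719
grip_force: 0.0
```

Run:
```python
from h import *
s=env.sense(); print(np.round(s["tool_pos"],4))
c,T=wrist(); cv2.imwrite("pics/w6.png",c["color"][60:300,120:400]); np.savez("w6.npz",T=T,**c)
W=cloud(c,T); m=(W[...,2]>.073)&(W[...,2]<.09)&(abs(W[...,1]-.242)<.03)&(abs(W[...,0]-.449)<.03)
print(rect(ray(c,T,blob(m),.079)),np.nanpercentile(W[m][:,2],[10,50,90]))
```

```text
[0.449  0.2425 0.2136]
(array([447. , 240.6,  30.3,  11.3]), 3.1238) [0.07712625 0.07840444 0.07934422]
```

View pics/w6.png

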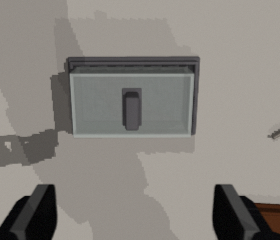

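The cover stands home in the rest, with the bar top at z=78 mm and its centre at (447,240.6). Next I go back over the keeper to measure the carrier.

>>> step_arm:
  steps:
    - [-0.2, -3.5, -1.2, 0, 0, 0, 1]
    - [-0.2, -5.2, -1.2, 0, 0, 0, 1]
    - [-0.2, -5.2, -1.2, 0, 0, 0, 1]
    - [-0.2, -5.2, -1.2, 0, 0, 0, 1]
    - [-0.2, -5.2, 0, 0, 0, 0, 1]
    - [-0.2, -5.2, 0, 0, 0, 0, 1]
    - [-0.2, -5.2, 0, 0, 0, 0, 1]
    - [-0.2, -5.2, 0, 0, 0, 0, 1]

```text
clock: 11.6
tool_pos: [0.4552, -0.1596, 0.2551]
tcp_rot: [[-1.0, 0.015, -0.002], [0.015, 1.0, 0.0], [0.002, 0.0, -1.0]]
ft_force: [0.7, 0.3, -0.3]
width: 0.0855
grip_force: 0.0
```

>>> step_arm:
  steps:
    - [0, -5.2, 0, 0, 0, 0, 1]
    - [0, -5, 0, 0, 0, 0, 1]
    - [0, 0, 0, 0, 0, -0.13, 1]
    - [0, 0, 0, 0, 0, 0, 1]
    - [0, 0, 0, 0, 0, 0, 1]

```text
clock: 12.22
tool_pos: [0.4544, -0.2592, 0.2556]
tcp_rot: [[-0.994, -0.113, -0.001], [-0.113, 0.994, 0.001], [0.001, 0.001, -1.0]]
ft_force: [0.3, 0.6, -0.4]
width: 0.0853
grip_force: 0.0
```

Run:
```python
from h import *
s=env.sense(); print(np.round(s["tool_pos"],4),np.round(np.arctan2(s["tcp_rot"][1][1],s["tcp_rot"][0][1]),4),np.round(s["joint_pos"],3))
c,T=wrist(); cv2.imwrite("pics/w7.png",c["color"]); np.savez("w7.npz",T=T,**c)
W=cloud(c,T); near=(np.hypot(W[...,0]-.469,W[...,1]+.276)<.08)
m=(W[...,2]>.034)&(W[...,2]<.05)&near
print("grip",rect(ray(c,T,blob(m),.041)),np.nanpercentile(W[m][:,2],[10,50,90]))
g=c["color"].astype(int); m=near&(g.min(2)>110)&(W[...,2]>.005)
k=blob(m); print("carrier",rect(ray(c,T,k,.013)),k.min(0),k.max(0))
```

```text
[ 0.4544 -0.2592  0.2556] 1.6844 [-0.258  0.029  0.748  1.749 -0.02   1.372  2.178]
grip (array([ 468. , -274.1,   23.9,   12.2]), 0.1045) [0.03710664 0.04029552 0.04147085]
carrier (array([ 469. , -274.4,   83. ,   32.7]), 1.6835) [205 149] [275 176]
```

View pics/w7.png

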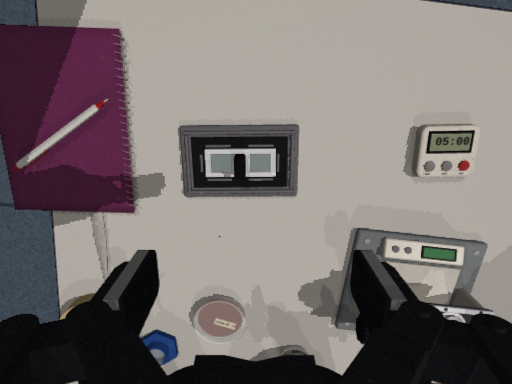

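The carrier is at (240,163), its centre is (468.5,-274.3) mm, and its yaw matches the tool. I descend to it.

>>> step_arm:
  steps:
    - [-1.2, -1.7, 0, 0, 0, 0, 1]
    - [0, 0, 4, 0, 0, 0, 1]
    - [0, 0, 5, 0, 0, 0, 1]
    - [0, 0, 5, 0, 0, 0, 1]
    - [0, 0, 3, 0, 0, 0, 1]
    - [0, 0, 0, 0, 0, 0, 1]
    - [0, 0, 0, 0, 0, 0, 1]

```text
clock: 13.15
tool_pos: [0.4694, -0.2758, 0.0876]
tcp_rot: [[-0.993, -0.114, 0.002], [-0.114, 0.993, -0.001], [-0.002, -0.001, -1.0]]
ft_force: [-0.3, 0.6, 0.5]
width: 0.0855
grip_force: 0.0
```

Run:
```python
from h import *
s=env.sense(); R=np.array(s["tcp_rot"]);p=np.array(s["tool_pos"]); print(np.round(p,4),np.round(np.arctan2(R[1,1],R[0,1]),4))
c,T=wrist(); W=cloud(c,T); near=(np.hypot(W[...,0]-.469,W[...,1]+.276)<.06)
m=(W[...,2]>.034)&(W[...,2]<.05)&near
r=rect(ray(c,T,blob(m),.041)); print("grip",r)
print("tool delta mm",(R.T@(np.array([*r[0][:2]/1000,.018])-p)*1000).round(1))
# stage geometry from w2
c=dict(np.load("w2.npz"));T=c["T"];W=cloud(c,T)
n=np.array([-.3988,.0022,.917]);n/=np.linalg.norm(n);q=np.array([.6288,-.0394,.0977])
K=c["camera_matrix"]
def onp(uv,h):
    uv=np.atleast_2d(uv).astype(float); d=np.c_[(uv[:,0]-K[0,2])/K[0,0],(uv[:,1]-K[1,2])/K[1,1],np.ones(len(uv))]@T[:3,:3].T
    o=T[:3,3]; return o+d*(((q+h*n-o)@n)/(d@n))[:,None]
g=c["color"]; gray=g.max(2)
# ring: bright component near (288,189)
m=np.zeros_like(gray); m[172:208,270:308]=gray[172:208,270:308]>110
k=blob(m); (u,v),rad=cv2.minEnclosingCircle(k); e=cv2.fitEllipse(k); print("ring px",u,v,rad,e)
print("ring on +4mm",onp(e[0],.004).round(4))
# dark face
m=np.zeros_like(gray); m[160:246,210:345]=gray[160:246,210:345]<75
k=blob(cv2.morphologyEx(m,cv2.MORPH_CLOSE,np.ones((3,3)))); F=onp(k,0)
y=np.array([0,1,0])-n*n[1]; y/=np.linalg.norm(y); x=np.cross(y,n)
S=np.c_[(F-q)@x,(F-q)@y]*1000; print("face",rect(S/1000),np.percentile(S,[1,99],axis=0).round(1), np.percentile(S,[1,99],axis=0).mean(0)); print("x",x,"y",y)
rc=onp(e[0],.004)[0]-.004*n; print("ring in q axes",((rc-q)@x*1000).round(1),((rc-q)@y*1000).round(1),"seat",rc.round(4))
cv2.imwrite("pics/w2c.png",cv2.resize(g[155:250,185:370],(740,380),interpolation=cv2.INTER_CUBIC))
```

```text
[ 0.4694 -0.2758  0.0876] 1.6853
grip (array([ 468. , -274.6,   25.5,   12.2]), 0.1254)
tool delta mm [ 1.4  1.5 69.6]
ring px 288.5 184.26470947265625 22.196340560913086 ((288.09527587890625, 187.0951385498047), (36.541664123535156, 37.623661041259766), 67.97898864746094)
ring on +4mm [[ 0.6079 -0.0201  0.0929]]
face (array([ -9.4,   6.1, 134.2,  81. ]), 1.5624) [[-47.1 -60.6]
 [ 31.1  71.9]] [-8.03003903  5.65267327]
x [0.91703189 0.         0.39881387] y [ 8.77418910e-04  9.99997580e-01 -2.01753546e-03]
ring in q axes -21.1 19.2 seat [ 0.6095 -0.0202  0.0893]
```

View pics/w2c.png

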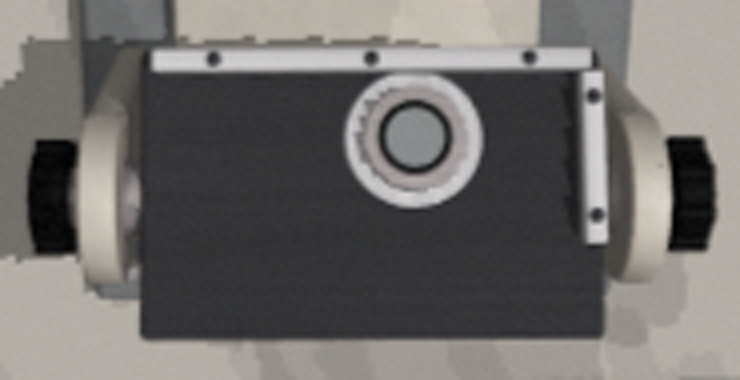

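The crop shows the ring centred at crop (413,139), the ledge's inner edge at v≈72, the stop's inner face at u≈580, and the face edges at u=141 and 604 and v=338. I grip the carrier, then compute the seat.

>>> step_arm:
  steps:
    - [0.1, 0.1, 3, 0, 0, 0, 1]
    - [0, 0, 2.5, 0, 0, 0, 1]
    - [0, 0, 1.4, 0, 0, 0, 1]
    - [0, 0, 0, 0, 0, 0, 1]

```text
clock: 13.7
tool_pos: [0.4675, -0.2748, 0.0175]
tcp_rot: [[-0.993, -0.114, -0.0], [-0.114, 0.993, 0.0], [0.0, 0.0, -1.0]]
ft_force: [-0.1, 0.6, 0.5]
width: 0.0854
grip_force: 0.0
```

>>> step_arm:
  squeeze: 40
  steps:
    - [0, 0, 0, 0, 0, 0, -1]
    - [0, 0, 0, 0, 0, 0, -1]
    - [0, 0, 0, 0, 0, 0, -1]
    - [0, 0, 0, 0, 0, 0, -1]
    - [0, 0, 0, 0, 0, 0, -1]
    - [0, 0, 0, 0, 0, 0, -1]

```text
clock: 14.45
tool_pos: [0.4676, -0.275, 0.0177]
tcp_rot: [[-0.993, -0.114, 0.001], [-0.114, 0.993, -0.0], [-0.001, -0.0, -1.0]]
ft_force: [-0.6, 1.2, 4.2]
width: 0.0109
grip_force: 39.4
```

```bash
cat > stage.py <<'E'
from h import *
c=dict(np.load("w2.npz"));T=c["T"];K=c["camera_matrix"]
n=np.array([-.3988,.0022,.917]);n/=np.linalg.norm(n);q=np.array([.6288,-.0394,.0977])
y=np.array([0,1,0])-n*n[1]; y/=np.linalg.norm(y); x=np.cross(y,n)
def onp(cu,cv,h):
    uv=np.array([185+(cu+.5)/4-.5,155+(cv+.5)/4-.5]); d=T[:3,:3]@np.array([(uv[0]-K[0,2])/K[0,0],(uv[1]-K[1,2])/K[1,1],1])
    o=T[:3,3]; P=o+d*(((q+h*n-o)@n)/(d@n)); return np.round([(P-q)@x*1000,(P-q)@y*1000],1)
if __name__=="__main__":
    print("seat by ring",onp(413.5,139,.002), onp(413.5,139,.004))
    print("upper edge-51",onp(372,339,0)[0]-51,"left+70",onp(140.5,250,0)[1]+70,"right-48",onp(604,280,0)[1]-48)
    print("ledge+17",onp(372,72,.006)[0]+17,onp(200,72,.006)[0]+17,onp(560,72,.006)[0]+17,"outer ledge+23",onp(150,50,.006)[0]+23,onp(590,46,.006)[0]+23,"stop-42",onp(583,100,.006)[1]-42, onp(583,230,.006)[1]-42)
    print("skew upper edge",onp(150,338,0),onp(595,338,0),x,y,n)
E
python3 stage.py
```

```text
seat by ring [-18.9  19.3] [-18.8  19.1]
upper edge-51 -19.5 left+70 19.5 right-48 19.099999999999994
ledge+17 -18.700000000000003 -19.1 -18.200000000000003 outer ledge+23 -18.9 -18.799999999999997 stop-42 19.9 18.799999999999997
skew upper edge [ 30.8 -48. ] [31.7 64.3] [0.91703189 0.         0.39881387] [ 8.77418910e-04  9.99997580e-01 -2.01753546e-03] [-0.39881291  0.00220007  0.91702968]
```

The seat is at about (0.6115,-0.0201,0.0902). The ring, edges, ledge and stop agree within about 1 mm. I lift the carrier, turn and tilt.

>>> step_arm:
  steps:
    - [0, 0, -1, 0, 0, 0, -1]
    - [0, 0, -3, 0, 0, 0, -1]
    - [0, 0, -5, 0, 0, 0, -1]
    - [0, 0, -5, 0, 0, 0, -1]
    - [0, 0, -4.5, 0, 0, 0, -1]
    - [0, 0, -1, 0, 0, 0.12, -1]
    - [0, 3, 0, 0, 0, 0, -1]
    - [0, 4, 0, 0, 0, 0, -1]

```text
clock: 15.45
tool_pos: [0.4672, -0.2052, 0.2128]
tcp_rot: [[-1.0, 0.009, 0.0], [0.009, 1.0, -0.0], [-0.0, -0.0, -1.0]]
ft_force: [0.5, 0.5, -0.8]
width: 0.0115
grip_force: 39.1
```

>>> step_arm:
  steps:
    - [-3, 5, 0, 0, 0, 0, -1]
    - [-3, 5, 0, 0, 0, 0, -1]
    - [-3, 4, 0, 0, 0, 0, -1]
    - [-2, 2, 0, 0, -0.13, 0, -1]
    - [0, 0, 0, 0, -0.14, 0, -1]
    - [0, 0, 0, 0, -0.14, 0, -1]
    - [0, 0, 0, 0, 0, 0, -1]
    - [0, 0, 0, 0, 0, 0, -1]

```text
clock: 16.45
tool_pos: [0.5796, -0.0456, 0.2137]
tcp_rot: [[-0.917, 0.006, 0.399], [0.006, 1.0, -0.002], [-0.399, 0.0, -0.917]]
ft_force: [-0.7, -0.0, -0.8]
width: 0.0109
grip_force: 39.1
```

```bash
cat > go.py <<'E'
from stage import *
from scipy.spatial.transform import Rotation as Ro
ys=y+.009*x; ys/=np.linalg.norm(ys); xs=np.cross(ys,n)
seat=q-.0189*x+.0193*y; Rd=np.c_[-xs,ys,-n]
def rel(off,tcp=.0097):
    "tool shift (cm) and turn to reach seat-frame offset off (mm) of the carrier underside"
    s=env.sense(); R=np.array(s["tcp_rot"]);p=np.array(s["tool_pos"])
    tgt=seat+np.c_[xs,ys,n]@(np.array(off)/1000)+tcp*n
    print("cm",(R.T@(tgt-p)*100).round(2),"rot",Ro.from_matrix(R.T@Rd).as_rotvec().round(4),"in seat frame mm",((p-tcp*n-seat)@np.c_[xs,ys,n]*1000).round(1),"F seat",(np.array(s["ft_force"])@np.c_[xs,ys,n]).round(1), "grip",s["grip_force"])
E
python3 - <<'E'
from go import *
print(seat); rel([5,-6,40]); s=env.sense(); print(np.round(s["joint_pos"],2))
c,T=wrist(); cv2.imwrite("pics/w8.png",c["color"]); np.savez("w8.npz",T=T,**c)
E
```

```text
[ 0.61148503 -0.02010005  0.09012348]
cm [1.53 1.96 7.63] rot [0.0001 0.0005 0.0033] in seat frame mm [ 20.3 -25.6 116.3] F seat [-1.  -0.  -0.4] grip 39.12001669406891
[-0.56 -0.14  0.56  2.03  0.1   0.83  1.52]
```

View pics/w8.png

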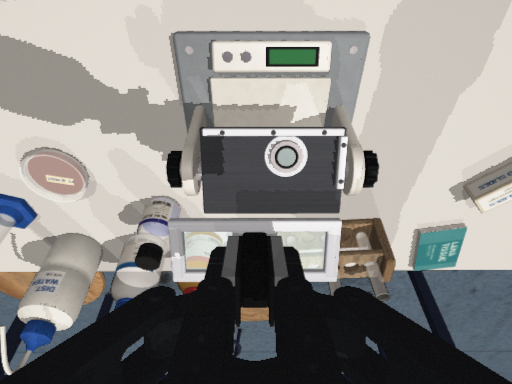

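The tilted view shows the stage face square-on, (202..345,136..212), the ring at (286,156), and the held carrier's near edge at v≈219, spanning u 170 to 340. I refine plane, ring and carrier offset from here.

Run:
```python
from go import *
c=dict(np.load("w8.npz"));T=c["T"];K=c["camera_matrix"];W=cloud(c,T);g=c["color"].max(2)
P=W[142:208,208:338]; vv,uu=np.indices(P.shape[:2]); P=P[np.hypot(uu-78,vv-14)>28]; P=P[~np.isnan(P[:,0])]
for _ in range(4):
    q2=P.mean(0); n2=np.linalg.svd(P-q2,full_matrices=False)[2][2]; n2*=np.sign(n2[2]); r=(P-q2)@n2; P=P[abs(r)<max(.0015,2*r.std())]
print("n2",n2.round(4),"tilt",np.arccos(n2[2]).round(4),"angle to n",np.arccos(n2@n).round(4),"seat height over plane2 mm",((seat-q2)@n2*1000).round(2),len(P),r.std())
B=np.c_[xs,ys,n]
def onp(uv,h):
    d=T[:3,:3]@np.array([(uv[0]-K[0,2])/K[0,0],(uv[1]-K[1,2])/K[1,1],1]);o=T[:3,3]
    X=o+d*(((q2+h*n2-o)@n2)/(d@n2)); return ((X-seat)@B*1000).round(1)
m=np.zeros_like(g); m[140:180,262:310]=g[140:180,262:310]>110; e=cv2.fitEllipse(blob(m)); print("ring",e,onp(e[0],.001))
# profiles for edges
print("col 240 v120-145",g[120:146,240]); print("col240 v205-240",g[203:236,240]); print("row 190 left",g[195,192:212],"right",g[195,328:356]); print("row 165 stop",g[165,325:356])
print("carrier row 255 L",g[255,162:186],"R",g[255,326:348])
np.savez("p2.npz",q=q2,n=n2)
```

```text
n2 [-0.3983  0.002   0.9173] tilt 0.4096 angle to n 0.0006 seat height over plane2 mm 0.07 6316 0.0006097334085265751
ring ((285.47137451171875, 156.80455017089844), (37.93313217163086, 44.18746566772461), 85.4638900756836) [ 0.5 -0.5  0.9]
col 240 v120-145 [165 167 165 166 165 163 146  65 135 214 240 242 243 242 241 226 108  71
  73  75  74  78  75  75  74  77]
col240 v205-240 [ 61  61  60  62  63  60  63  61  59  69 135 218 217 217 201 108 117 125
 152 161 167 167 165 165 162 161 159 159 155 156 148 120 107]
row 190 left [193 195 197 203 214 222 227 226 227 227 207  66  73  73  76  74  74  72
  74  72] right [ 64  68  65  67  67  64  66  68  75  78  75  74  96 168 196 194 194 191
 176 170 177 179 179 181 179 182 183 188]
row 165 stop [ 78  78  75  77  79  77  74  69  44  44  42  62 103 137 213 239 242 245
 248 246 205 125 123 117 105 103 105 109 154 228 233]
carrier row 255 L [ 93 151 147 140 129 127 125 123 119 153 163 165 186 231 236 237 237 225
 156 153 171 168 172 181] R [170 207 216 220 220 219 219 222 220 217 217 218 200 117 126 131 138 137
 131 126 131 140]
```

Plane, ring and seat agree within 0.5 mm, and the carrier centre is 1 to 2 mm upslope of the TCP. I approach to about 12 mm over the stage, slightly off both ledge and stop.

>>> step_arm:
  steps:
    - [0.8, 1.1, 2, 0, 0, 0, -1]
    - [0.9, 1.06, 3, 0, 0, 0, -1]
    - [0, 0, 3, 0, 0, 0, -1]
    - [0, 0, 1.6, 0, 0, 0, -1]
    - [0, 0, 0.8, 0, 0, 0, -1]
    - [0, 0, 0, 0, 0, 0, -1]
    - [0, 0, 0, 0, 0, 0, -1]

```text
clock: 17.38
tool_pos: [0.6054, -0.0241, 0.1111]
tcp_rot: [[-0.917, 0.006, 0.4], [0.005, 1.0, -0.002], [-0.4, 0.0, -0.917]]
ft_force: [-0.3, -0.3, -0.7]
width: 0.0116
grip_force: 39.1
```

```bash
python3 -c "
from go import *
rel([2,-3,4])
c,T=wrist(); cv2.imwrite('pics/w9.png',cv2.resize(c['color'][100:300,100:400],(750,500),interpolation=cv2.INTER_CUBIC))"
```

```text
cm [0.08 0.1  0.8 ] rot [-0.0001  0.001   0.0036] in seat frame mm [ 2.8 -4.  12. ] F seat [-0.5 -0.3 -0.5] grip 39.1199916601181
```

View pics/w9.png

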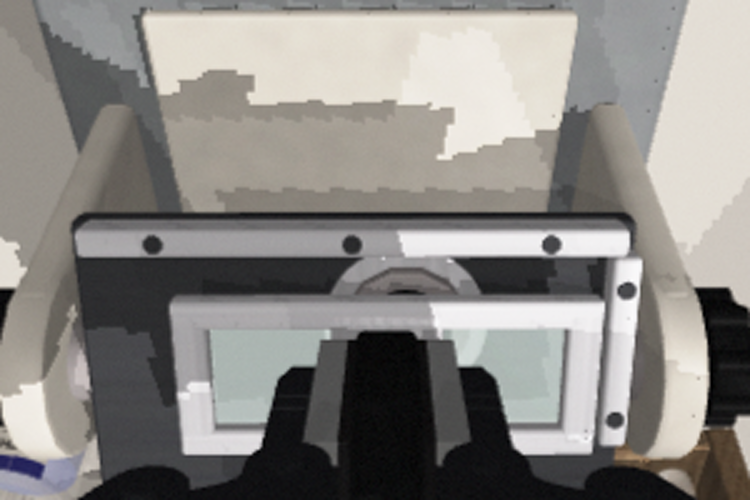

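The carrier hangs parallel to the stage, about 4 to 5 mm from the ledge and 5 mm from the stop. I've already viewed more than the 10 allowed pictures, so from here I use only numbers and force.

>>> step_arm:
  steps:
    - [0.1, 0.15, 0.3, 0, 0, 0.003, -1]
    - [0.08, 0.1, 0.3, 0, 0, 0, -1]
    - [0, 0, 0.15, 0, 0, 0, -1]
    - [0, 0, 0, 0, 0, 0, -1]
    - [0, 0, 0, 0, 0, 0, -1]

```text
clock: 18.05
tool_pos: [0.6059, -0.0214, 0.1026]
tcp_rot: [[-0.917, 0.008, 0.399], [0.008, 1.0, -0.002], [-0.399, 0.001, -0.917]]
ft_force: [-0.8, 0.9, 0.5]
width: 0.0112
grip_force: 39.2
```

```bash
python3 -c "
from go import *
rel([-1.5,1,4.5])"
```

```text
cm [ 0.14  0.24 -0.05] rot [ 0.0001 -0.0003  0.0007] in seat frame mm [-0.1 -1.4  4. ] F seat [-0.6  0.9  0.8] grip 39.222131967544556
```

>>> step_arm:
  steps:
    - [0.08, 0.1, 0, 0, 0, 0, -1]
    - [0.06, 0.1, 0, 0, 0, 0, -1]
    - [0, 0, 0, 0, 0, 0, -1]
    - [0, 0, 0, 0, 0, 0, -1]

```text
clock: 18.55
tool_pos: [0.6051, -0.02, 0.1024]
tcp_rot: [[-0.917, 0.009, 0.4], [0.009, 1.0, -0.003], [-0.4, 0.001, -0.917]]
ft_force: [0.1, -2.3, 1.0]
width: 0.0111
grip_force: 39.3
```

```bash
python3 -c "
from go import *
rel([-2,1.5,2])"
```

```text
cm [0.11 0.15 0.21] rot [-0.0005  0.0009  0.0002] in seat frame mm [-0.9  0.   4.1] F seat [ 0.5 -2.3  0.8] grip 39.2540717124939
```

>>> step_arm:
  steps:
    - [0.06, 0, 0, 0, 0, 0, -1]
    - [0.05, 0, 0, 0, 0, 0, -1]
    - [0, 0, 0, 0, 0, 0, -1]
    - [0, 0, 0, 0, 0, 0, -1]

```text
clock: 19.05
tool_pos: [0.6041, -0.02, 0.1019]
tcp_rot: [[-0.917, 0.009, 0.399], [0.009, 1.0, -0.003], [-0.399, 0.001, -0.917]]
ft_force: [0.9, -3.4, 2.1]
width: 0.011
grip_force: 39.4
```

```bash
python3 -c "
from go import *
rel([-2,0,0])"
```

```text
cm [-0.01 -0.01  0.41] rot [-0.0005  0.0007  0.0003] in seat frame mm [-2.1  0.1  4.1] F seat [ 1.7 -3.4  1.5] grip 39.37320649623871
```

>>> step_arm:
  steps:
    - [0, -0.03, 0.1, 0, 0, 0, -1]
    - [0, 0, 0.1, 0, 0, 0, -1]
    - [0, 0, 0.1, 0, 0, 0, -1]
    - [0, 0, 0.05, 0, 0, 0, -1]
    - [0, 0, 0, 0, 0, 0, -1]

```text
clock: 19.68
tool_pos: [0.6054, -0.02, 0.0986]
tcp_rot: [[-0.917, 0.009, 0.399], [0.008, 1.0, -0.002], [-0.399, 0.001, -0.917]]
ft_force: [0.5, -5.0, 4.0]
width: 0.0112
grip_force: 39.8
```

```bash
python3 -c "
from go import *
rel([-2,0,0])"
```

```text
cm [-0.02 -0.01  0.05] rot [-0.0002  0.0004  0.0007] in seat frame mm [-2.2  0.1  0.5] F seat [ 2.1 -5.   3.5] grip 39.84788775444031
```

>>> step_arm:
  steps:
    - [0, -0.03, 0.05, 0, 0, 0, -1]
    - [0, 0, 0.05, 0, 0, 0, -1]
    - [0, 0, 0, 0, 0, 0, -1]
    - [0, 0, 0, 0, 0, 0, -1]

```text
clock: 20.18
tool_pos: [0.6055, -0.02, 0.0983]
tcp_rot: [[-0.917, 0.009, 0.399], [0.009, 1.0, -0.002], [-0.399, 0.002, -0.917]]
ft_force: [-5.4, -4.3, 13.3]
width: 0.0112
grip_force: 41.4
```

```bash
python3 -c "
from go import *
rel([-2,0,0])"
```

```text
cm [-0.03 -0.    0.02] rot [ 0.0007 -0.0002  0.0004] in seat frame mm [-2.3  0.   0.2] F seat [ 0.4 -4.3 14.3] grip 41.394025683403015
```

>>> step_arm:
  steps:
    - [0.05, 0, 0, 0, 0, 0, -1]
    - [0.03, 0, 0, 0, 0, 0, -1]
    - [0, 0, 0, 0, 0, 0, -1]
    - [0, 0, 0, 0, 0, 0, -1]

```text
clock: 20.68
tool_pos: [0.6055, -0.02, 0.0983]
tcp_rot: [[-0.916, 0.009, 0.4], [0.009, 1.0, -0.002], [-0.4, 0.002, -0.916]]
ft_force: [-2.8, -3.9, 9.9]
width: 0.0112
grip_force: 40.8
```

Run:
```python
from go import *
rel([-2,0,0])
c,T=wrist(); s=env.sense(); g=c["color"].max(2)
print(g[185:230,225],g[185:230,290])
sc=env.read_camera("scene"); W=cloud(sc); m=(W[...,2]>.06)&(abs(W[...,0]-.449)<.03)&(abs(W[...,1]-.24)<.04)
print("cover bar",np.nanmedian(W[m],0).round(4),np.nanpercentile(W[m][:,2],90).round(4),m.sum())
```

```text
cm [-0.03 -0.    0.02] rot [0.0005 0.0014 0.0004] in seat frame mm [-2.3  0.   0.2] F seat [ 1.5 -3.9 10.2] grip 40.78696310520172
[151 135 152 146 130 132 131 132 132 131 132 133 133 132 132 120  73  65
 102 105 101 106 106 105 110 133 149 153 155 156 157 157 153 152 148 138
 139 156 161 161 158 159 159 159 157] [166 163 138 138 138 138 137 138 140 140 141 141 142 141 139 125  53  76
 102 100 104 105 106 106 128 185 217 235 236 237 237 237 234 234 234 217
 199 230 241 238 238 238 238 236 236]
cover bar [0.4444 0.2363 0.0748] 0.0791 38
```

>>> step_arm:
  steps:
    - [0, 0, 0.02, 0, 0, 0, -1]
    - [0, 0, 0, 0, 0, 0, -1]
    - [0, 0, 0, 0, 0, 0, -1]
    - [0, 0, 0, 0, 0, 0, -1]
    - [0, 0, 0, 0, 0, 0, -1]
    - [0, 0, 0, 0, 0, 0, -1]

```text
clock: 21.52
tool_pos: [0.6055, -0.02, 0.0983]
tcp_rot: [[-0.916, 0.008, 0.4], [0.009, 1.0, -0.002], [-0.4, 0.002, -0.917]]
ft_force: [-5.1, -4.2, 13.1]
width: 0.0113
grip_force: 41.3
```

```bash
python3 -c "
from go import *
rel([-2,0,0])
F=np.array(env.sense()['ft_force'])@n
if 6<F<22: print(env.job_done())"
```

```text
cm [-0.03 -0.01  0.02] rot [0.0007 0.0013 0.0005] in seat frame mm [-2.3  0.1  0.2] F seat [ 0.6 -4.3 14.1] grip 41.292956471443176
the job is handed in; nothing more can be done
None
```

Job handed in at about 21.5 s with no verdict returned: the cover is home in the grey rest, and the gripped carrier is pressed flat on the stage at about 14 N against ledge and stop (ring travel inferred from pose and force, not read directly); I viewed 13 pictures, over the limit of 10.

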